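# Clamp the roof panel and tuck the flashing under the lapped slate

### The arm

A 6-joint arm with a two-finger parallel gripper is mounted at the origin on the work surface. World frame = base frame: x ahead of the robot, y to its left, z up, the work surface at z = 0. Lengths are in mm, angles in rad, forces in N, time in s.
With the tool pointing down it reaches from about 275 to 1000 mm from the base axis. Payload 8.4 kg.
Tool frame: the origin (TCP) lies between the finger pads; the fingertips stand 22 mm ahead of it and the grasp point (between the pads) lies 3 mm ahead of it (r.nose_length is the z of the fingertips in the tool frame, in mm); z points along the fingers, y is the line along which they close (so a half turn about z gives the same grasp; the last joint's range is limited). The gripper opens to 85 mm and grips with 20 to 120 N. Pads are 22 mm wide; open, the fingers measure 114 mm over their backs; the gripper's body (76 mm by 85 mm) begins 54 mm behind the grasp point. The pads swing forward as they close: fully open they stand 13 mm farther back than shut.
Start: joints at [1.137, 0.353, 1.633, -0, 1.155, -0.002], TCP at [261.565, 567.637, 253.281] pointing down, gripper open.
Joint ranges: [-2.63, 2.63], [-0.92, 2.1], [0.06, 2.66], [-1.3, 4.44], [0, 2.69], [-3.02, 3.02]. Speed limits (rad/s): [2.22, 2.22, 2.79, 3.14, 3.14, 3.14].

### API

Orientations are given as [roll, pitch, yaw] about the fixed x, y, z axes, in that order (R = Rz(yaw) Ry(pitch) Rx(roll)).
In Python, from rig import r gives the robot as it stands.
- The arm moves only by the shell command python3 steer.py [FORCE], which reads ROWS from standard input. ROWS is one flat JSON list of numbers that holds 1 to 5 rows one after another, with no inner brackets; each row has 7 numbers: a rotation vector rx, ry, rz in a scale on which 1.0 is 2 rad, then dx, dy, dz in normalised numbers (1 is 400 mm), then the opening from 0.0 (shut) to 1.0 (fully open); each row shifts and turns the commanded pose from where the row before left it, along the tool's axes as they then stand; what a row does not reach is not made up. A row lasts 1/12 s, in which the tool goes at most 41.7 mm and 0.125 rad, less where a joint would pass 70% of its speed; a pose out of reach is approached as far as the arm can. The fingers move at their own pace and stop on an object; FORCE is the grip in N (left out, the last holds). Time passes only in rows, so rows that do not move let the fingers close. It prints the time, the measured TCP pose, the force, the opening and the grip force at its end. Input that does not fit is refused with a message, and nothing moves.
- r.sense(): the state, without advancing time (a new reading comes with each control period).
- r.grab_frame(name): name is "scene" or "top"; returns the picture (384x512x3 uint8, red, green, blue); there is no depth.
- r.camera_params(name): a dict with "fx", "fy", "cx", "cy" (pixels), "rvec" (rotation vector, rad) and "tvec" (3), from world to camera coordinates, as OpenCV has them. Camera axes: x right, y down, z forward; pixel columns grow to the right and rows downward; lengths in mm; the calibration is good to about 2 mm. A picture is of the moment at which its call begins. camera_params takes no time and is no camera call.
- r.sign_off(): hands the job in; it is judged then, once.
The state is a dict: "clock": time; "qpos": joint angles; "qvel": joint speeds; "joint_efforts": joint torques, N m; "eef_pos": TCP position; "tcp_rot": TCP orientation; "contact_force": force on the tool from outside, world axes, zero at the start; "wrist_torque": the same for the moment, N m; "opening": opening from 0.0 (shut) to 1.0 (fully open); "grasp_force": force on a finger pad.
Only numpy, scipy, OpenCV 4.12 (cv2) and the standard library are available. Lean on these libraries where they do the work, as an engineer would, in place of code of your own. Each camera call takes 0.05 s, during which the arm holds its last target. There are 200 camera calls.

### The job

The small slated roof panel has just been laid on the bench: first lock it down by pushing the handle of its toggle clamp all the way down. Then slide the loose folded zinc flashing, flat edge first, up the bare boards of the open bay and fully home under the tail of the lapped slate, without lifting the slate, and leave the tools and offcuts on the bench where they lie. Finish while holding: at the end keep the flashing pressed firmly and flat against the boards, ready for nailing.

Things in the scene. Friction and masses are not known exactly. Their poses are not given: they have to be found in the camera images.
- panel: Roof panel on the bench, heavy, does not move; boards 360 (x) x 300 (y) mm. Origin: at bench height, 160 mm behind the boards' front edge, midway across. x points up the roof, away from the robot, y left, z up. On each side lies a fixed slate, 8 mm thick, outer 65 mm of the width, x -70 to +55 mm; the bare bay between them is y -85 to +85 mm. In front, x -160 to -70 mm is bare.
- deck: The boards of the roof panel, on which the flashing must lie; same origin and axes as the panel, top face at z = 40 mm.
- slate_tail (a point): Middle of the tail (front edge) of the lapped slate, on its underside: x = 0, y = 0, z = 48 mm in the panel's frame while it lies flat. Slate dark grey, 200 (x) x 190 (y) x 8 mm, 0.8 kg, hinged at its nailed far edge; a push from below raises the tail. It bridges the bay on the side slates and leaves a slot 8 mm high, 170 mm wide over the boards.
- bay_stop (a point): Middle of the foot of the front face of a lath, 8 mm high, fixed across the bay under the slate, 65 mm behind the slate's tail (x = 65, z = 40 mm in the panel's frame). It stops the flashing's front edge: fully home.
- flashing: Loose rigid zinc L-flashing, 0.18 to 0.29 kg: leaf 120 (x) x 130 (y) x 3 mm, rear edge folded up into an upstand 10 mm thick (x -60 to -50), 32 mm high. Origin: centre of the underside; x points from upstand to free edge, the one to tuck in. Starts leaf down on the bench right of the panel, yaw up to 0.5. Home: origin 5 mm behind the slate's tail, 45 mm of leaf showing before the upstand.
- flashing_edge (a point): Middle of the free edge of the leaf, underside (60 mm ahead of the flashing's origin); axes as the flashing's.
- flashing_grip (a point): Middle of the top of the upstand, 32 mm above the underside; pinch the upstand here from above, fingers one before and one behind it (along the flashing's x).
- clamp: Horizontal toggle clamp on a wooden block, on the bench at the panel's left edge near its front corner. Fixed. Origin: on the bench under the block; axes parallel to the panel's. The clamp arm points to the panel (-y), the handle away from it (+y); both stand raised when open and lie level when clamped. Block 90 x 70 x 22 mm, side plates up to z = 75 mm.
- clamp_handle (a joint): Angle of the clamp handle above level, rad; 0 = fully down, clamped, and a hard stop; starts at 0.6 to 0.95. Stiff: it stays where it is left; about 3 N at the grip moves it. The clamp arm follows through the linkage (it stands at the same angle above level).
- handle_pivot (a point): Hinge of the handle, 70 mm above the bench and 14 mm to the +y side of the clamp's origin; the hinge runs along the clamp's x.
- handle_grip (a point): Middle of the upper face of the black handle grip: 85 mm out from the hinge along the handle and 9 mm off its centre line. Grip 75 mm long, 19 mm wide, 18 mm thick, ending 110 mm from the hinge.
- hammer: Club hammer, a bystander: steel head 110 x 44 x 44 mm (x, y, z) with its origin under the head's centre, wooden handle 230 mm along +y.
- chisel: Cold chisel, a bystander: 185 mm long along its y, 18 mm thick; origin on the bench under its middle.
- slate_offcut: Broken slate, a bystander: about 150 x 90 x 9 mm, lies to the right of the flashing; origin under its middle.
- nail_tin: Steel nail tin, a bystander: 80 mm across, 55 mm high; origin under its centre.
- zinc_offcut: Flat piece of zinc without any fold, a bystander: 60 (x) x 110 (y) x 4 mm; origin under its centre. Not the flashing.
- brush: Bench brush, a bystander: 45 x 160 x 40 mm (y longest); origin under its centre.
- square: Steel mason's square, a bystander: limbs 200 mm along y and 155 mm along x, 6 mm thick; origin under the middle of the long limb.

How it is judged (in metres and radians):
On the way, in this order (a step that is already met when the one before it is completed fails the run):
1. the toggle clamp's handle is fully down (value of joint clamp_handle below 0.08 rad), for 0.2 s.
2. the flashing's edge is tucked under the lapped slate, at least 30 mm in (x of flashing_edge in the frame of panel above 0.03 m and z of flashing_edge in the frame of panel between 0.035 and 0.0465 m), for 0.1 s.
At the end, for the whole second after the job is handed in: Clamp handle under 0.08 rad; flashing edge 55 mm or more under the slate (stop at 65), in the bay, square within 0.12 rad, flat on the boards (3 mm, 0.035 rad), slate down, fingers still on the flashing and pressing it on the boards with over 7 N in all (its weight is 2 to 3 N), at rest (value of joint clamp_handle below 0.08 rad and x of flashing_edge in the frame of panel above 0.055 m and y of flashing_edge in the frame of panel between -0.03 and 0.03 m and z of flashing_edge in the frame of panel below 0.043 m and z of flashing_grip in the frame of panel below 0.0745 m and angle between flashing's own z axis and vertical below 0.035 rad and angle between the x axis of flashing and the x axis of panel, either way round below 0.12 rad and z of slate_tail in the frame of panel below 0.05 m and contact force between the fingers and flashing above 3 N and contact force between flashing and deck above 7 N and linear speed of flashing below 0.02 m/s); the arm keeps its last pose, push and grip.
It fails at once if the lapped slate is lifted (tail up more than 5 mm) (z of slate_tail in the frame of panel above 0.053 m).
It fails at once if a tool or offcut on the bench is shoved away by more than 40 mm (distance of any of hammer, chisel, slate_offcut, nail_tin, zinc_offcut, brush, square from where it was at the start of the episode above 0.04 m).
It also fails if it takes over 51 s, if anything falls off the work surface, if the arm or the gripper's body presses on something with over 40 N, if the wrist force passes 120 N, or if a joint passes its speed limit or range.

## Working session

There is one attempt and no reset: what is moved stays moved. The work goes in short steps, Python scripts to look and compute and a shell command to move; the robot and the scene stay as the last step left them, time stands still between calls to the robot, and variables do not carry over. Pictures are saved under pics/ and viewed, at most 10 in all, crops included, and the job is handed in when it is done.

```bash
ls; mkdir -p pics
python3 - <<'E'
from rig import r
import cv2,json
for n in("scene","top"):
    im=r.grab_frame(n); cv2.imwrite(f"pics/{n}0.png",cv2.resize(im[:,:,::-1],(800,600),interpolation=cv2.INTER_CUBIC))
    cv2.imwrite(f"pics/raw_{n}0.png",im[:,:,::-1])
    print(r.camera_params(n))
print(r.sense(),r.nose_length)
E
```

```text
pics
rig.py
steer.py
{'fx': 459.1103797761216, 'fy': 459.1103797761216, 'cx': 252.5427394260402, 'cy': 191.2856290543417, 'rvec': array([ 1.70176661,  1.64931461, -0.77458995]), 'tvec': array([  43.61015687, -251.7341287 , 1722.3792358 ])}
{'fx': 421.6748975436544, 'fy': 421.6748975436544, 'cx': 257.71215776110296, 'cy': 187.99996406505664, 'rvec': array([ 2.1766041 , -2.20549141,  0.00906281]), 'tvec': array([ -39.87431538,  519.10746381, 1407.640299  ])}
{'clock': 0.1, 'qpos': array([ 1.13657839e+00,  3.53589009e-01,  1.63408486e+00, -1.43365696e-05,
        1.15519270e+00, -2.39432815e-03]), 'qvel': array([ 0.00034679, -0.00291622, -0.00050986, -0.00028956,  0.00198225,
       -0.00177965]), 'joint_efforts': array([-1.95927401e-03, -6.06358051e+01, -3.42817712e+01, -1.40819288e-04,
        3.99492244e-03, -2.45560466e-05]), 'eef_pos': array([261.40686349, 567.25299019, 252.61967605]), 'tcp_rot': array([-3.14031872e+00,  1.00585609e-05,  2.70977485e+00]), 'contact_force': array([ 0.20948877, -0.28608857, -0.49859501]), 'wrist_torque': array([-0.06357205, -0.03006863,  0.02034404]), 'grasp_force': 0.0, 'opening': 1.000289391038714} 22.0
```

View pics/top0.png

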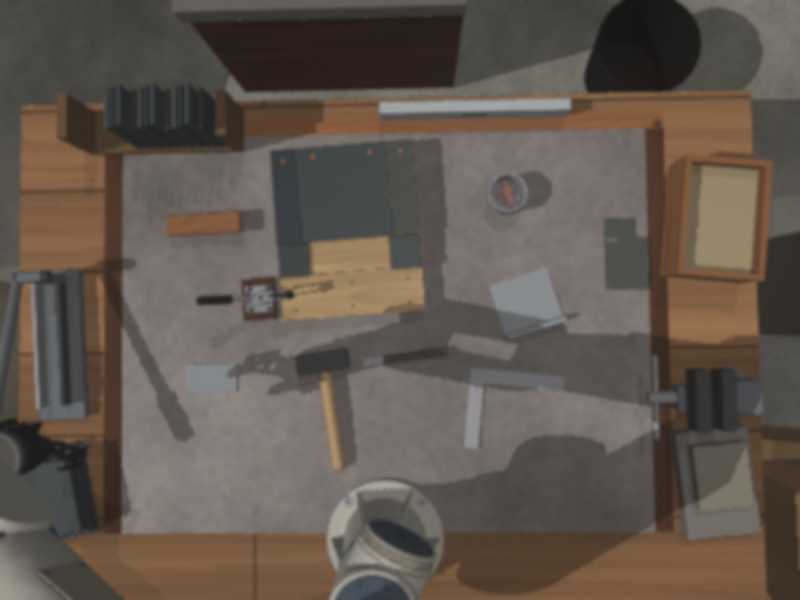

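View pics/scene0.png

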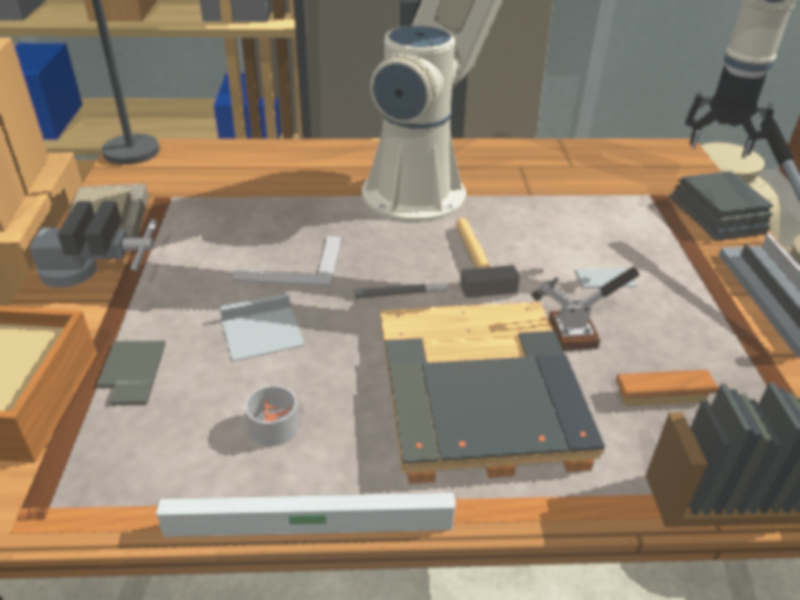

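The top view shows the panel at about (280–425, 140–320), the clamp at (262, 298) with its handle toward (200, 300), and the flashing at (527, 303) with its upstand on the lower edge, (505–565, 325). In the scene view the handle is raised, with its grip near (620, 283).

```bash
cat > h.py <<'E'
import numpy as np,cv2
from scipy.spatial.transform import Rotation as R
from rig import r
def proj(n,P):
    c=r.camera_params(n);K=np.array([[c["fx"],0,c["cx"]],[0,c["fy"],c["cy"]],[0,0,1.]])
    return cv2.projectPoints(np.array(P,float).reshape(-1,3),c["rvec"],c["tvec"],K,None)[0][:,0]
def ray(n,uv,z):
    c=r.camera_params(n);M=cv2.Rodrigues(c["rvec"])[0];o=-M.T@c["tvec"]
    d=M.T@np.array([(uv[0]-c["cx"])/c["fx"],(uv[1]-c["cy"])/c["fy"],1.]);return o+d*(z-o[2])/d[2]
def crop(im,x0,y0,w,h,s):
    return cv2.resize(im[y0:y0+h,x0:x0+w],None,fx=s,fy=s,interpolation=cv2.INTER_CUBIC)
E
python3 - <<'E'
from h import *
t=cv2.imread("pics/raw_top0.png");s=cv2.imread("pics/raw_scene0.png")
o=np.zeros((600,800,3),np.uint8)
o[:360]=np.hstack([crop(t,120,140,100,90,4),crop(t,300,140,100,90,4)])[:360]
o[360:600]=np.hstack([crop(s,330,160,100,60,4),crop(s,120,175,100,60,4)])
cv2.imwrite("pics/c1.png",o)
for uv,z in [((281*.64,319*.64),40),((424*.64,306*.64),40),((527*.64,303*.64),0),((262*.64,298*.64),40)]: print(ray("top",uv,z))
E
```

```text
[467.66987171 209.77841685  40.        ]
[491.11649366 -91.95978302  40.        ]
[ 495.28146679 -313.62659325    0.        ]
[512.51142921 249.84309817  40.        ]
```

View pics/c1.png

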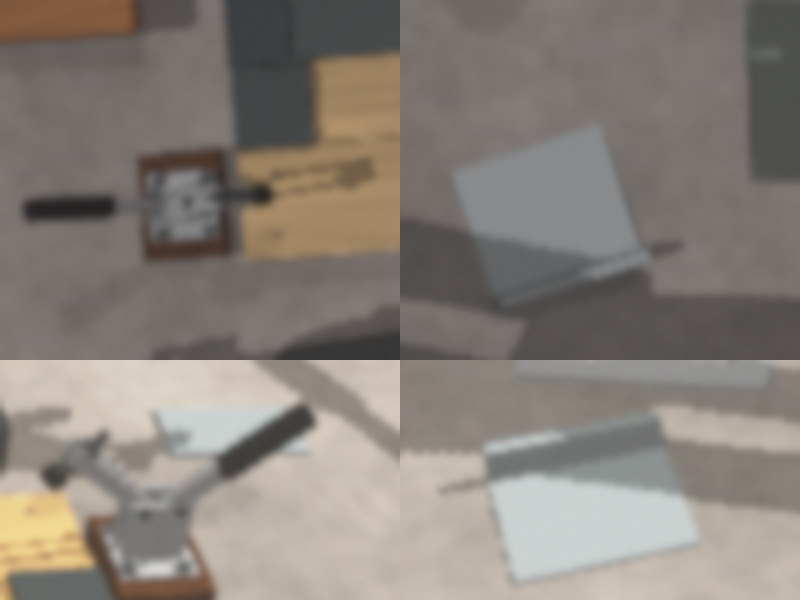

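The crop shows the flashing free edge at (454,172)–(600,124) and the upstand rear at (502,305)–(650,262). The clamp block corners are at (138,158), (222,151), (147,260) and (233,253), and the handle tip is at (23,210) in top and (310,412) in scene. Next I fit the poses to these points.

```bash
cat > fit.py <<'E'
from h import *
from scipy.optimize import least_squares
tl=lambda X,Y:((X+.5)/4-.5+120,(Y+.5)/4-.5+140)
tr=lambda X,Y:((X+.5-400)/4-.5+300,(Y+.5)/4-.5+140)
sl=lambda X,Y:((X+.5)/4-.5+330,(Y+.5-360)/4-.5+160)
sr=lambda X,Y:((X+.5-400)/4-.5+120,(Y+.5-360)/4-.5+175)
f=lambda X,Y:(X*.64,Y*.64)
def T(p,P): c,s=np.cos(p[2]),np.sin(p[2]);return [p[0]+c*P[0]-s*P[1],p[1]+s*P[0]+c*P[1],P[2]]
def fit(obs,x0):
    def res(p): return np.concatenate([proj(n,T(p,P))[0]-uv for n,uv,P in obs])
    q=least_squares(res,x0,loss="soft_l1",x_scale=[100,100,1]);print(np.round(q.x,3));print(np.round(res(q.x).reshape(-1,2),1).tolist());return q.x
pan=[("top",tl(243,261),(-160,150,40)),("top",f(424,306),(-160,-150,40)),("top",tl(233,148),(-70,150,48)),("top",tl(315,147),(-70,85,48)),
 ("scene",f(381,310),(-160,-150,40)),("scene",f(386,341),(-70,-150,48)),("scene",f(424,338),(-70,-85,48))]
fl=[("top",tr(454,172),(60,65,3)),("top",tr(600,124),(60,-65,3)),("top",tr(502,305),(-60,65,32)),("top",tr(650,262),(-60,-65,32)),
 ("scene",sr(515,583),(60,-65,3)),("scene",sr(699,543),(60,65,3)),("scene",sr(485,444),(-60,-65,32)),("scene",sr(656,413),(-60,65,32))]
cl=[("top",tl(138,158),(45,35,22)),("top",tl(222,151),(45,-35,22)),("top",tl(147,260),(-45,35,22)),("top",tl(233,253),(-45,-35,22))]
P=fit(pan,[640,50,.07]);F=fit(fl,[495,-310,.2]);C=fit(cl,[512,250,.07])
def hr(q): 
    a=q[0];return np.concatenate([proj(n,T([C[0],C[1],P[2]],(0,14+110*np.cos(a),70+110*np.sin(a))))[0]-uv for n,uv in(("top",tl(23,210)),("scene",sl(310,412)))])
q=least_squares(hr,[.8]);print("handle",q.x,hr(q.x))
a=q.x[0]
print("grip pt",T([C[0],C[1],P[2]],(0,14+85*np.cos(a)-9*np.sin(a),70+85*np.sin(a)+9*np.cos(a))),"level",T([C[0],C[1],P[2]],(0,99,79)))
E
python3 fit.py
```

```text
[6.36656e+02 7.13520e+01 7.70000e-02]
[[-0.2, -0.1], [-0.4, 0.7], [-0.5, 0.9], [-1.3, -0.7], [-0.6, 0.9], [-0.4, -0.1], [-0.8, 0.3]]
[ 4.96590e+02 -3.09641e+02  2.93000e-01]
[[-0.9, -0.3], [-0.4, 0.0], [-0.8, 0.9], [0.1, -0.3], [-0.8, -0.0], [-0.3, 0.1], [-1.1, 0.2], [0.4, -0.5]]
[5.12277e+02 2.60295e+02 8.50000e-02]
[[0.2, -0.5], [-0.1, -0.8], [0.3, 0.8], [-0.4, 0.5]]
handle [0.72101652] [-0.35865185  0.63879787  0.12165453 -0.39744283]
grip pt [np.float64(506.73259988916385), np.float64(331.9859152025608), np.float64(132.87284273859382)] level [np.float64(504.6434460946945), np.float64(359.00010932608404), 79]
```

```bash
cat >> h.py <<'E'
def to(x,y,z,yaw=None,frm=None):
    "delta in the tool axes from measured pose (turn about tool z listed apart)"
    s=r.sense();M=R.from_euler("xyz",s["tcp_rot"]);d=M.inv().apply(np.array([x,y,z])-s["eef_pos"])
    print("pos",np.round(s["eef_pos"],1),"rot",np.round(s["tcp_rot"],3),"F",np.round(s["contact_force"],1),"t",round(s["clock"],2),"delta",np.round(d,1))
    if yaw is not None:
        v=(M.inv()*R.from_euler("xyz",[np.pi,0,yaw])).as_rotvec();print("turn",np.round(v,3))
E
python3 -c "
from h import *
to(506,341,182)"
```

```text
pos [261.4 567.3 252.6] rot [-3.14  0.    2.71] F [ 0.2 -0.3 -0.5] t 0.1 delta [-316.8 -103.    70.8]
```

The rows are not in the units I measure in: shifts go in shares of 400 mm and turns go in shares of 2 rad. I convert before sending: -32 mm / 400 = -0.08, -10 mm / 400 = -0.025.

```bash
echo '[0,0,0,-0.08,-0.025,0.0175,0,0,0,0,-0.08,-0.025,0.0175,0,0,0,0,-0.08,-0.025,0.0175,0,0,0,0,-0.08,-0.025,0.0175,0,0,0,0,-0.08,-0.025,0.0175,0]' | python3 steer.py 30 && echo '[0,0,0,-0.08,-0.025,0.0175,0,0,0,0,-0.08,-0.025,0.0175,0,0,0,0,-0.08,-0.0275,0.0175,0,0,0,0,-0.08,-0.0275,0.0175,0,0,0,0,-0.0725,-0.0275,0.02,0]' | python3 steer.py; python3 -c "
from h import *
to(506,341,182); to(506,345,160)"
```

```text
clock: 0.52
eef_pos: [386.7, 454.0, 217.6]
tcp_rot: [-3.141, -0.0, 2.71]
contact_force: [0.2, 0.2, 0.0]
opening: 0.298
grasp_force: 0.0
clock: 0.93
eef_pos: [507.6, 339.9, 181.8]
tcp_rot: [-3.142, 0.0, 2.71]
contact_force: [0.3, 1.0, -0.1]
opening: 0.001
grasp_force: 0.0
pos [507.6 339.9 181.8] rot [-3.142  0.     2.71 ] F [ 0.3  1.  -0.1] t 0.93 delta [ 1.9  0.3 -0.2]
pos [507.6 339.9 181.8] rot [-3.142  0.     2.71 ] F [ 0.3  1.  -0.1] t 0.93 delta [ 3.6  3.9 21.8]
```

In the tool's units: 11 mm / 400 = 0.0275, 10 mm / 400 = 0.025.

```bash
echo '[0,0,0,0.0025,0.0025,0.0275,0,0,0,0,0.0025,0.0025,0.025,0,0,0,0,0.0075,0.0125,0.02,0,0,0,0,0.0075,0.0125,0.02,0,0,0,0,0.005,0.01,0.02,0]' | python3 steer.py && echo '[0,0,0,0.005,0.0075,0.0225,0,0,0,0,0.0025,0.0075,0.0225,0,0,0,0,0.0025,0.005,0.0225,0,0,0,0,0,0.0025,0.02,0,0,0,0,0,0,0.0125,0]' | python3 steer.py
```

```text
clock: 1.35
eef_pos: [502.9, 361.5, 136.5]
tcp_rot: [-3.141, -0.0, 2.711]
contact_force: [-0.3, -1.4, 0.3]
opening: 0.0
grasp_force: 0.7
clock: 1.77
eef_pos: [504.1, 371.1, 99.3]
tcp_rot: [3.141, -0.001, 2.71]
contact_force: [-20.8, -10.4, 75.5]
opening: -0.002
grasp_force: 37.2
```

In the tool's units: -1 mm / 400 = -0.0025.

```bash
echo '[0,0,0,0,0,0,0,0,0,0,0,0,0,0,0,0,0,0,0,-0.0025,0]' | python3 steer.py && echo '[0,0,0,0,0,-0.05,0,0,0,0,0,0,-0.0875,0,0,0,0,0,0,-0.0875,0,0,0,0,0,0,-0.075,0,0,0,0,0,0,0,1]' | python3 steer.py
python3 - <<'E'
from h import *
o=[]
s=r.grab_frame("scene")[:,:,::-1];t=r.grab_frame("top")[:,:,::-1]
o=np.vstack([crop(s,300,140,133,75,6)[:300,:800] if 0 else crop(s,320,140,133,90,6)])
cv2.imwrite("pics/c2.png",o[:600,:800])
C=[512.3,260.3,.08]
F=np.array([496.6,-309.6]);g=F+R.from_euler("z",.293).as_matrix()[:2,:2]@[-55,0];print(g)
to(g[0],g[1],200,.293+np.pi/2)
E
```

```text
clock: 2.02
eef_pos: [503.8, 370.9, 100.7]
tcp_rot: [3.14, -0.001, 2.709]
contact_force: [-8.9, 0.2, 17.2]
opening: -0.0
grasp_force: 8.8
clock: 2.43
eef_pos: [506.9, 372.1, 224.6]
tcp_rot: [3.133, 0.005, 2.71]
contact_force: [0.6, 0.4, 1.3]
opening: 0.126
grasp_force: 0.0
[ 443.94400606 -325.48541161]
pos [504.8 370.5 219.3] rot [3.139e+00 1.000e-03 2.710e+00] F [ 0.1  0.2 -0.5] t 2.53 delta [-236.  -657.6   17.9]
turn [0.003 0.    0.846]
```

View pics/c2.png

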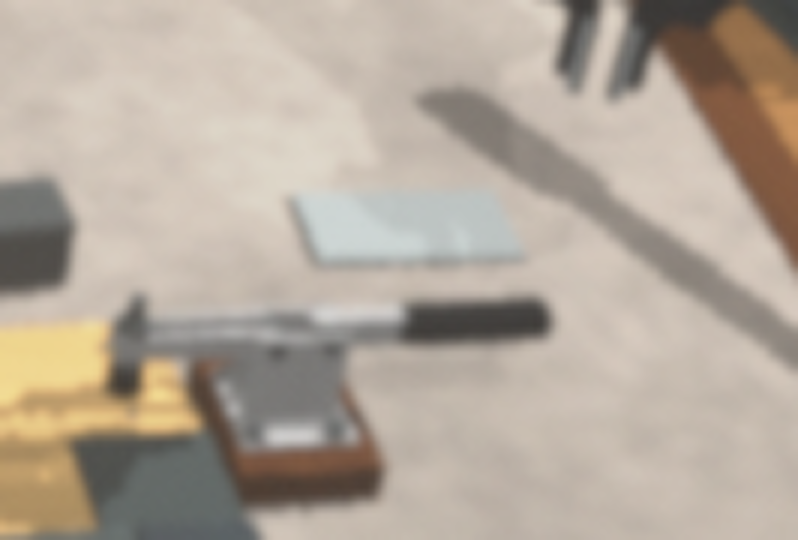

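The handle now lies level, from (350,320) to (548,318) in the crop, and the arm presses on the panel, so the clamp is down. Next I move to the flashing.

In the tool's units: -35 mm / 400 = -0.0875, -30 mm / 400 = -0.075.

```bash
echo '[0,0,0,-0.025,-0.075,0,1,0,0,0,-0.0325,-0.0875,0,1,0,0,0,-0.0325,-0.0875,0,1,0,0,0,-0.0325,-0.0875,0,1,0,0,0,-0.0325,-0.0875,0,1]' | python3 steer.py && echo '[0,0,0,-0.0325,-0.0875,0,1,0,0,0,-0.0325,-0.0875,0,1,0,0,0,-0.0325,-0.0875,0,1,0,0,0,-0.0325,-0.0875,0,1,0,0,0,-0.0325,-0.0875,0,1]' | python3 steer.py && echo '[0,0,0,-0.0325,-0.0875,0,1,0,0,0,-0.0325,-0.0875,0,1,0,0,0,-0.0325,-0.0875,0,1,0,0,0,-0.0325,-0.0875,0,1,0,0,0,-0.0325,-0.0875,0,1]' | python3 steer.py >/dev/null && echo '[0,0,0.06,0,0,0,1,0,0,0.06,0,0,0,1,0,0,0.06,0,0,0,1,0,0,0.06,0,0,0,1,0,0,0.06,0,0,0,1]' | python3 steer.py >/dev/null && echo '[0,0,0.06,0,0,0,1,0,0,0.06,0,0,0,1,0,0,0,0,0,0,1]' | python3 steer.py; python3 -c "
from h import *
q=proj('scene',[504.7,384,70]);print(q)
to(444,-325.5,150,1.864)"
```

```text
clock: 2.95
eef_pos: [487.9, 187.8, 216.3]
tcp_rot: [-3.14, -0.002, 2.71]
contact_force: [-0.1, -0.5, 0.1]
opening: 0.991
grasp_force: 0.0
clock: 3.37
eef_pos: [473.7, 1.9, 216.6]
tcp_rot: [-3.141, -0.002, 2.71]
contact_force: [1.0, 0.1, 0.1]
opening: 0.994
grasp_force: 0.0
clock: 4.45
eef_pos: [460.0, -182.3, 216.5]
tcp_rot: [-3.139, -0.002, 1.864]
contact_force: [-0.1, 0.7, -0.1]
opening: 0.998
grasp_force: 0.0
[[410.8851004  192.80147466]]
pos [ 460.  -182.3  216.5] rot [-3.139e+00 -2.000e-03  1.864e+00] F [-0.1  0.7 -0.1] t 4.45 delta [-132.6  -56.6   66.4]
turn [-0.002 -0.002  0.   ]
```

In the tool's units: -33 mm / 400 = -0.0825, 20 mm / 400 = 0.05.

```bash
echo '[0,0,0,-0.0825,-0.035,0.025,0.6,0,0,0,-0.0825,-0.035,0.045,0.6,0,0,0,-0.0825,-0.035,0.05,0.6,0,0,0,-0.0825,-0.035,0.05,0.6,0,0,0,0,0,0,0.6]' | python3 steer.py
python3 - <<'E'
from h import *
to(444,-325.5,31,1.864)
s=r.grab_frame("scene")[:,:,::-1];cv2.imwrite("pics/c3.png",crop(s,90,140,133,100,6)[:600,:800])
E
```

```text
clock: 4.87
eef_pos: [443.9, -328.9, 145.7]
tcp_rot: [-3.138, -0.002, 1.872]
contact_force: [-0.5, 1.1, 0.5]
opening: 0.595
grasp_force: 0.0
pos [ 443.9 -328.9  145.7] rot [-3.138e+00 -2.000e-03  1.872e+00] F [-0.5  1.1  0.5] t 4.87 delta [  3.    1.5 114.7]
turn [-0.004 -0.002  0.008]
```

View pics/c3.png

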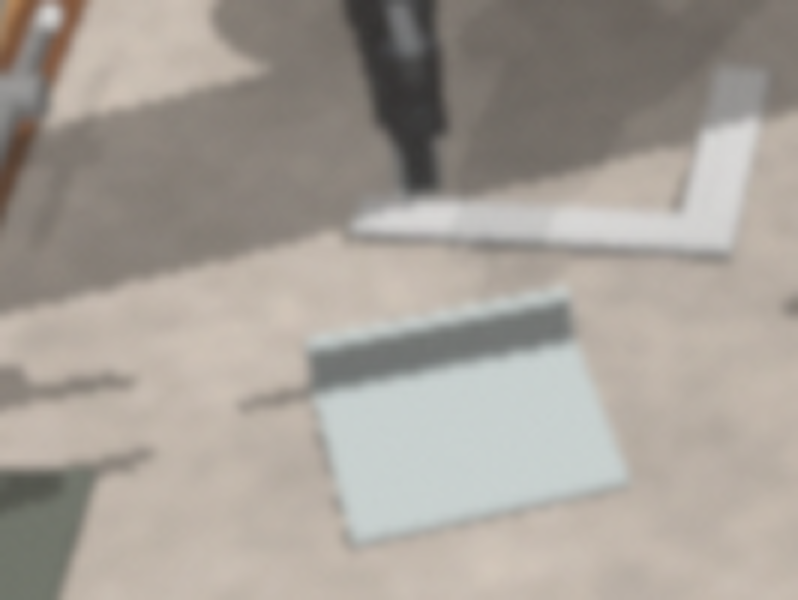

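The crop shows the unshadowed flashing: free edge (352,547)–(628,484), upstand top rear edge (307,343)–(568,287). I refit with these points.

```bash
cat >> fit.py <<'E'
print("refit");c=lambda X,Y:((X+.5)/6-.5+90,(Y+.5)/6-.5+140)
F=fit(fl[:4]+[("scene",c(352,547),(60,-65,0)),("scene",c(628,484),(60,65,1.5)),("scene",c(307,343),(-60,-65,32)),("scene",c(568,287),(-60,65,32)),("scene",c(317,393),(-50,-65,3)),("scene",c(576,343),(-50,65,3))],F)
g=T(F,(-55,0,31));print(g);to(*g,F[2]+np.pi/2)
E
python3 fit.py | sed -n '/refit/,$p'
```

```text
refit
[ 4.96137e+02 -3.09285e+02  2.91000e-01]
[[-1.0, -0.2], [-0.5, 0.2], [-0.9, 1.0], [-0.0, -0.1], [-0.4, 0.2], [-0.1, 0.6], [-0.8, -1.1], [-0.0, -0.1], [-0.6, 0.4], [0.1, 0.1]]
[np.float64(443.44797890840334), np.float64(-325.0601854930056), 31]
pos [ 444.3 -326.8  146.9] rot [-3.139 -0.004  1.871] F [ 0.9  1.4 -0.3] t 4.92 delta [1.500e+00 1.000e-01 1.159e+02]
turn [-0.003 -0.004  0.009]
```

In the tool's units: 30 mm / 400 = 0.075, 25 mm / 400 = 0.0625.

```bash
echo '[0,0,0,0.0025,0,0.075,0.6,0,0,0,0,0,0.075,0.6,0,0,0,0,0,0.0625,0.6,0,0,0,0,0,0.045,0.6,0,0,0,0,0,0.03,0.6]' | python3 steer.py && echo '[0,0,0,0,0,0,0.6,0,0,0,0,0,0,0.6]' | python3 steer.py && python3 -c "
from h import *
to(443.4,-325.1,31,1.862)"
```

```text
clock: 5.33
eef_pos: [444.9, -322.6, 33.0]
tcp_rot: [-3.14, -0.003, 1.873]
contact_force: [-0.1, -0.2, 0.3]
opening: 0.6
grasp_force: 0.0
clock: 5.5
eef_pos: [445.9, -323.7, 35.1]
tcp_rot: [-3.141, -0.001, 1.872]
contact_force: [0.1, -0.2, 0.6]
opening: 0.603
grasp_force: 0.0
pos [ 445.9 -323.7   35.1] rot [-3.141e+00 -1.000e-03  1.872e+00] F [ 0.1 -0.2  0.6] t 5.5 delta [-0.6 -2.8  4.1]
turn [-0.001 -0.001  0.01 ]
```

In the tool's units: 4 mm / 400 = 0.01, -2 mm / 400 = -0.005, 0.01 rad / 2 = 0.005.

```bash
echo '[0,0,0.005,-0.0025,-0.005,0.01,0.6,0,0,0,0,0,0,0.6,0,0,0,0,0,0,0.6]' | python3 steer.py 70 && echo '[0,0,0,0,0,0,0.1,0,0,0,0,0,0,0,0,0,0,0,0,0,0,0,0,0,0,0,0,0,0,0,0,0,0,0,0]' | python3 steer.py 70 && echo '[0,0,0,0,0,0,0,0,0,0,0,0,0,0]' | python3 steer.py
```

```text
clock: 5.75
eef_pos: [444.7, -326.2, 32.1]
tcp_rot: [3.141, 0.001, 1.86]
contact_force: [-0.1, -0.9, -0.0]
opening: 0.601
grasp_force: 0.0
clock: 6.17
eef_pos: [444.5, -326.0, 31.8]
tcp_rot: [3.141, 0.0, 1.86]
contact_force: [-1.1, 0.5, 5.8]
opening: 0.097
grasp_force: 69.6
clock: 6.33
eef_pos: [444.5, -326.0, 31.8]
tcp_rot: [3.141, 0.0, 1.86]
contact_force: [-0.7, 0.2, 5.9]
opening: 0.099
grasp_force: 69.6
```

In the tool's units: -35 mm / 400 = -0.0875, -30 mm / 400 = -0.075.

```bash
echo '[0,0,0,0,0,-0.0375,0,0,0,0,0,0,-0.075,0,0,0,0,0,0,-0.0875,0,0,0,0,0,0,-0.075,0,0,0,0,0,0,0,0]' | python3 steer.py && echo '[0,0,0.035,0,0,0,0,0,0,0.035,0,0,0,0,0,0,0.035,0,0,0,0,0,0,0,0,0,0,0,0,0,0,0,0,0,0]' | python3 steer.py && python3 -c "
from h import *
to(472,58,132,1.648)"
```

```text
clock: 6.75
eef_pos: [446.9, -327.7, 146.7]
tcp_rot: [3.137, 0.007, 1.86]
contact_force: [1.5, -1.5, -2.2]
opening: 0.097
grasp_force: 68.7
clock: 7.17
eef_pos: [443.9, -325.6, 140.7]
tcp_rot: [-3.141, -0.001, 1.652]
contact_force: [0.3, 0.3, -2.4]
opening: 0.1
grasp_force: 68.6
pos [ 443.9 -325.6  140.7] rot [-3.141e+00 -1.000e-03  1.652e+00] F [ 0.3  0.3 -2.4] t 7.17 delta [380.1  59.1   8.9]
turn [-0.001 -0.001  0.004]
```

In the tool's units: 33 mm / 400 = 0.0825, 28 mm / 400 = 0.07, 0.004 rad / 2 = 0.002.

```bash
echo '[0,0,0.002,0.0375,0.0075,0,0,0,0,0,0.07,0.0125,0,0,0,0,0,0.0825,0.0125,0,0,0,0,0,0.0825,0.0125,0,0,0,0,0,0.0825,0.0125,0,0]' | python3 steer.py && echo '[0,0,0,0.0825,0.0125,0,0,0,0,0,0.0825,0.0125,0,0,0,0,0,0.0825,0.0125,0,0,0,0,0,0.0825,0.0125,0,0,0,0,0,0.0825,0.0125,0,0]' | python3 steer.py && echo '[0,0,0,0.08,0.0125,0,0,0,0,0,0.0625,0.01,0,0,0,0,0,0.0375,0.005,0,0,0,0,0,0,0,0,0,0,0,0,0,0,0,0]' | python3 steer.py
python3 - <<'E'
from h import *
to(472.3,57.7,74.3,1.648)
s=r.grab_frame("scene")[:,:,::-1];t=r.grab_frame("top")[:,:,::-1]
cv2.imwrite("pics/c4.png",np.hstack([crop(s,230,130,133,150,3),crop(t,160,100,133,150,3)])[:600,:800])
E
```

```text
clock: 7.58
eef_pos: [456.1, -181.2, 140.9]
tcp_rot: [-3.141, -0.0, 1.648]
contact_force: [1.3, -1.0, -1.8]
opening: 0.097
grasp_force: 68.6
clock: 8.0
eef_pos: [468.8, -14.6, 141.1]
tcp_rot: [-3.141, -0.0, 1.648]
contact_force: [0.4, -0.5, -2.6]
opening: 0.097
grasp_force: 68.6
clock: 8.42
eef_pos: [474.5, 57.0, 141.0]
tcp_rot: [-3.141, 0.0, 1.65]
contact_force: [-0.2, -0.7, -1.8]
opening: 0.1
grasp_force: 68.7
pos [474.5  57.  141. ] rot [-3.141  0.     1.65 ] F [-0.2 -0.7 -1.8] t 8.42 delta [ 0.8 -2.1 66.7]
turn [-0.001  0.     0.002]
```

View pics/c4.png

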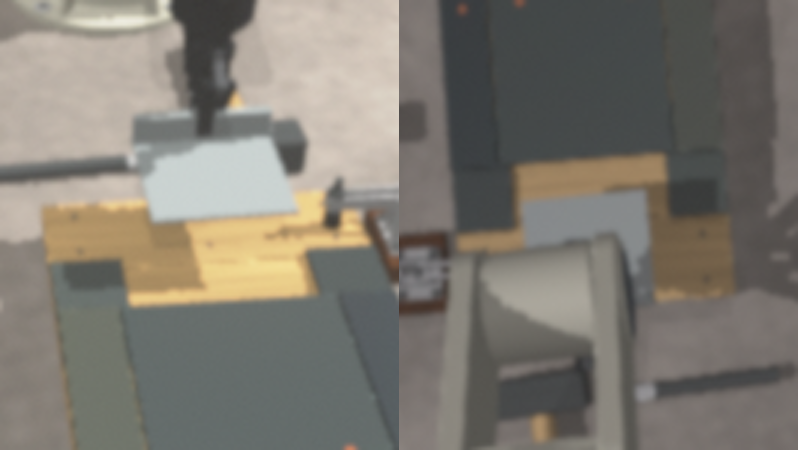

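The flashing is held level. The free edge is at (152,221)–(297,211) in scene and (521,205)–(646,191) in top. The bay is open in front of it, and the clamp arm is clear at (335,200). I check these against the projected pose.

Run:
```python
from h import *
a=1.65-np.pi/2
def W(p,a,P):
    return np.array([p[0]+np.cos(a)*P[0]-np.sin(a)*P[1],p[1]+np.sin(a)*P[0]+np.cos(a)*P[1],P[2]])
tcp=(474.5,57.)
for y in(-65,65):
    q=W(tcp,a,(115,y+1.2,111.));s=proj("scene",q)[0];t=proj("top",q)[0]
    print("scene crop",np.round((s-[230,130])*3,0),"top crop",np.round((t-[160,100])*3+[399,0]))
for P in[(0,85,56),(0,-85,56),(-70,85,48),(-70,-85,48),(-160,-150,40)]:
    q=W((636.7,71.35),.077,P);print(P,np.round((proj("scene",q)[0]-[230,130])*3),np.round((proj("top",q)[0]-[160,100])*3+[399,0]))
```

```text
scene crop [151. 221.] top crop [641. 189.]
scene crop [298. 212.] top crop [518. 200.]
(0, 85, 56) [326. 294.] [504. 163.]
(0, -85, 56) [134. 307.] [659. 148.]
(-70, 85, 48) [305. 248.] [510. 227.]
(-70, -85, 48) [122. 260.] [665. 213.]
(-160, -150, 40) [ 40. 208.] [732. 290.]
```

In the tool's units: 20 mm / 400 = 0.05, 17 mm / 400 = 0.0425.

```bash
echo '[0,0,0,-0.0025,0,0.0375,0,0,0,0,-0.0025,-0.0025,0.05,0,0,0,0,0,-0.0025,0.0425,0,0,0,0,0,0,0.025,0,0,0,0,0,0,0.01,0]' | python3 steer.py && echo '[0,0,0,0,0,0,0,0,0,0,0,0,0,0,0,0,0,0,0,0,0]' | python3 steer.py && python3 -c "
from h import *
to(586.9,64,74,1.648)"
```

```text
clock: 8.93
eef_pos: [471.8, 53.3, 73.9]
tcp_rot: [-3.139, 0.0, 1.645]
contact_force: [-0.1, -0.2, -3.2]
opening: 0.105
grasp_force: 68.5
clock: 9.18
eef_pos: [473.6, 54.2, 76.1]
tcp_rot: [3.14, -0.0, 1.646]
contact_force: [0.5, 0.5, -3.0]
opening: 0.105
grasp_force: 68.5
pos [473.6  54.2  76.1] rot [ 3.14  -0.     1.646] F [ 0.5  0.5 -3. ] t 9.18 delta [  1.2 113.7   2.2]
turn [ 0.001 -0.    -0.002]
```

```bash
echo '[0,0,0,0,0,0.005,0,0,0,0,0,0,0.0025,0,0,0,0,0,0,0,0]' | python3 steer.py | grep -E "pos|contact" && echo '[0,0,0,0,0,0.0025,0,0,0,0,0,0,0,0]' | python3 steer.py| grep -E "pos|contact" ; echo '[0,0,0,0,0,0.0025,0,0,0,0,0,0,0,0]' | python3 steer.py| grep -E "pos|contact"
```

```text
eef_pos: [473.0, 54.4, 72.5]
contact_force: [0.5, -0.1, -2.4]
eef_pos: [473.0, 54.4, 71.8]
contact_force: [-1.4, -0.5, 5.1]
eef_pos: [473.1, 54.4, 71.7]
contact_force: [-6.5, -0.6, 22.2]
```

In the tool's units: 10 mm / 400 = 0.025, 8 mm / 400 = 0.02.

```bash
echo '[0,0,0,0,0,-0.005,0,0,0,0,0,0,0,0,0,0,0,0,0.02,0,0,0,0,0,0,0.025,0,0,0,0,0,0,0.025,0,0]' | python3 steer.py && echo '[0,0,0,0,0.025,0,0,0,0,0,0,0.025,0,0,0,0,0,0,0.02,0,0,0,0,0,0,0,0,0,0,0,0,0,0,0,0]' | python3 steer.py && python3 -c "
from h import *
to(586.9,64,73,1.648)"
```

```text
clock: 10.18
eef_pos: [502.1, 56.6, 72.2]
tcp_rot: [3.141, -0.0, 1.646]
contact_force: [0.4, 0.2, -2.2]
opening: 0.096
grasp_force: 68.6
clock: 10.6
eef_pos: [529.0, 58.5, 72.0]
tcp_rot: [-3.141, 0.0, 1.646]
contact_force: [-0.2, -0.5, -2.7]
opening: 0.096
grasp_force: 68.6
pos [529.   58.5  72. ] rot [-3.141  0.     1.646] F [-0.2 -0.5 -2.7] t 10.6 delta [ 1.1 58.2 -1. ]
turn [-0.     0.    -0.002]
```

In the tool's units: 12 mm / 400 = 0.03, 10 mm / 400 = 0.025.

```bash
echo '[0,0,0,0,0.025,0,0,0,0,0,0,0.03,0,0,0,0,0,0,0.03,0,0,0,0,0,0,0.025,0,0,0,0,0,0,0.015,0,0]' | python3 steer.py && echo '[0,0,0,0,0.005,0,0,0,0,0,0,0,0,0,0,0,0,0,0.005,0,0,0,0,0,0,0.0025,0,0,0,0,0,0,0,0,0]' | python3 steer.py; python3 -c "
from h import *
to(586.9,64,73,1.648)"
```

```text
clock: 11.02
eef_pos: [579.5, 62.4, 72.3]
tcp_rot: [3.141, -0.0, 1.646]
contact_force: [0.5, -0.9, -2.8]
opening: 0.1
grasp_force: 68.6
clock: 11.43
eef_pos: [583.3, 62.7, 72.2]
tcp_rot: [-3.141, -0.0, 1.646]
contact_force: [0.1, 1.4, -2.3]
opening: 0.103
grasp_force: 68.6
pos [583.3  62.7  72.2] rot [-3.141 -0.     1.646] F [ 0.1  1.4 -2.3] t 11.43 delta [ 1.1  3.7 -0.8]
turn [-0.    -0.    -0.002]
```

Next I creep to the stop, watching the forward force.

In the tool's units: 1 mm / 400 = 0.0025.

```bash
for i in 1; do :; done; echo '[0,0,0,0,0.0025,0,0,0,0,0,0,0.0025,0,0,0,0,0,0,0,0,0]' | python3 steer.py | grep -E "pos|contact"; echo '[0,0,0,0,0.0025,0,0,0,0,0,0,0.0025,0,0,0,0,0,0,0,0,0]' | python3 steer.py | grep -E "pos|contact"
```

```text
eef_pos: [583.7, 63.0, 71.9]
contact_force: [-6.5, 1.5, 1.2]
eef_pos: [583.8, 63.0, 71.8]
contact_force: [-12.9, 1.5, 8.2]
```

```bash
echo '[0,0,0,0,-0.0025,0,0,0,0,0,0,0,0.0025,0,0,0,0,0,0,0,0]' | python3 steer.py
python3 - <<'E'
from h import *
s=r.grab_frame("scene")[:,:,::-1]
cv2.imwrite("pics/c5.png",crop(s,230,120,133,100,6)[:600,:800])
to(584,63,72,1.648)
def W(P,p=(636.7,71.35),a=.077): return np.array([p[0]+np.cos(a)*P[0]-np.sin(a)*P[1],p[1]+np.sin(a)*P[0]+np.cos(a)*P[1],P[2]])
for P in[(0,65,56),(0,-65,56),(-45,65,43),(-45,-65,43),(-45,65,72),(-45,-65,72)]: print(P,np.round((proj("scene",W(P))[0]-[230,120])*6+2.5))
E
```

```text
clock: 12.18
eef_pos: [583.7, 63.0, 71.8]
tcp_rot: [-3.136, -0.0, 1.645]
contact_force: [-13.0, 0.3, 15.0]
opening: 0.1
grasp_force: 71.2
pos [583.7  63.   71.8] rot [-3.136 -0.     1.645] F [-14.1   1.3  15.4] t 12.23 delta [ 0.   0.3 -0.2]
turn [-0.005 -0.    -0.003]
(0, 65, 56) [611. 653.]
(0, -65, 56) [316. 673.]
(-45, 65, 43) [582. 606.]
(-45, -65, 43) [298. 625.]
(-45, 65, 72) [590. 558.]
(-45, -65, 72) [301. 576.]
```

View pics/c5.png

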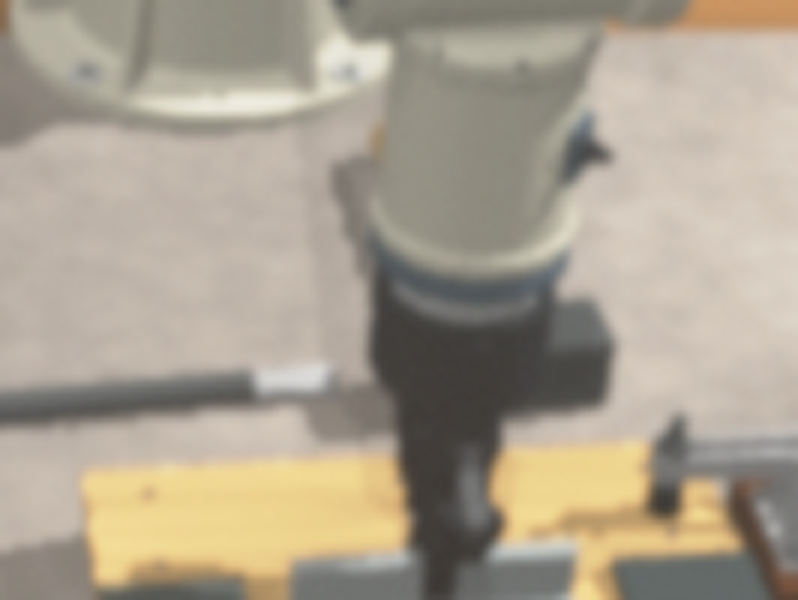

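That crop was framed too high: it shows the upstand top at (290–575, 545–570) and cuts off the slate. I retake it lower.

Run:
```python
from h import *
s=r.grab_frame("scene")[:,:,::-1]
cv2.imwrite("pics/c6.png",crop(s,260,190,100,70,8))
def W(P,p=(636.7,71.35),a=.077): return np.array([p[0]+np.cos(a)*P[0]-np.sin(a)*P[1],p[1]+np.sin(a)*P[0]+np.cos(a)*P[1],P[2]])
for P in[(0,85,56),(0,-85,56),(0,65,48),(0,-65,48),(-45,65,43),(-45,-65,43),(-45,65,72),(-45,-65,72),(-55,65,72),(-70,85,48),(-70,-85,48)]: print(P,np.round((proj("scene",W(P))[0]-[260,190])*8+3.5))
```

```text
(0, 85, 56) [634. 307.]
(0, -85, 56) [121. 342.]
(0, 65, 48) [571. 329.]
(0, -65, 48) [180. 356.]
(-45, 65, 43) [536. 248.]
(-45, -65, 43) [157. 273.]
(-45, 65, 72) [547. 184.]
(-45, -65, 72) [162. 209.]
(-55, 65, 72) [539. 164.]
(-70, 85, 48) [577. 185.]
(-70, -85, 48) [ 88. 217.]
```

View pics/c6.png

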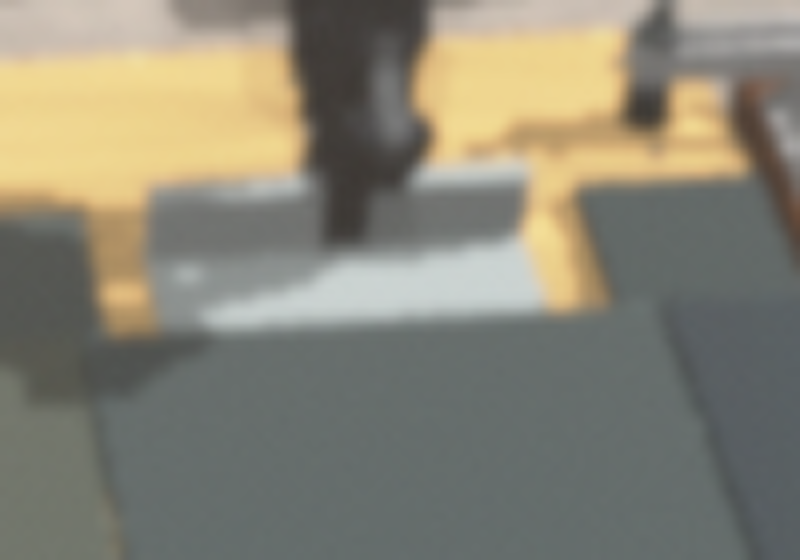

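The flashing is home. The upstand front edge is at (150,208)–(525,183), against the home prediction at v of 209 and 184, so about 45 mm of leaf is showing, and the slate lies flat. I add a little more press, let it settle, and hand in.

In the tool's units: 0.6 mm / 400 = 0.0015, -0.5 mm / 400 = -0.0013.

```bash
echo '[0,0,0,0,-0.0013,0.0015,0,0,0,0,0,0,0,0,0,0,0,0,0,0,0,0,0,0,0,0,0,0,0,0,0,0,0,0,0]' | python3 steer.py && python3 -c "
from rig import r
import numpy as np
s=r.sense();print(s['contact_force'],np.abs(s['qvel']).max(),s['tcp_rot'])
f=s['contact_force'][2]
print(r.sign_off() if 12<f<60 else 'hold')"
```

```text
clock: 12.7
eef_pos: [583.7, 63.0, 71.8]
tcp_rot: [-3.137, -0.0, 1.645]
contact_force: [-14.8, 1.5, 20.2]
opening: 0.1
grasp_force: 71.9
[-14.79147547   1.46202865  20.23838944] 0.0022355359705891055 [-3.13722368e+00 -4.07977250e-04  1.64538649e+00]
the job is handed in; nothing more can be done
None
```

The toggle clamp is fully down, and the flashing is home against the stop under the slate, held flat and pressed onto the boards with about 20 N; I handed the job in at 12.7 s, and no verdict was returned.

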